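Clamp the glued keepsake box with the pump clamp

ROBOT

A 6-joint arm with a two-finger parallel gripper is mounted at the origin on the work surface. World frame = base frame: x ahead of the robot, y to its left, z up, the work surface at z = 0. Lengths are in m, angles in rad, forces in N, time in s.
With the tool pointing down it reaches from about 0.275 to 0.775 m from the base axis. Payload 14.6 kg.
Tool frame: the origin (TCP) lies midway between the tips of the shut fingers; the grasp point (between the pads) lies 19 mm behind it; y points along the fingers, x is the direction in which the jaws open and shut, and the axes are right-handed (so a half turn about y gives the same grasp; the last joint's range is limited). The gripper opens to 85 mm and grips with 20 to 120 N. Pads are 22 mm wide; open, the fingers measure 114 mm over their backs; the gripper's body (76 mm by 85 mm) begins 54 mm behind the grasp point. The pads swing forward as they close: fully open they stand 13 mm farther back than shut.
Start: joints at [-1.289, 0.263, -0.048, 1.259, 0, 1.415], TCP at [0.222, -0.476, 0.231] pointing down, gripper open.
Joint ranges: [-2.65, 2.65], [-0.89, 1.7], [-1.18, 1.37], [-2.13, 2.11], [-1.35, 1.29], [-3.14, 3.14]. Speed limits (rad/s): [1.89, 1.89, 2.57, 2.79, 3.14, 3.14].

INTERFACE

Orientations are given as a rotation vector (axis times angle).
In Python, from rig import sense, read_camera, camera_params, sign_off gives the robot as it stands. The module is installed in compiled form; this text tells all that it offers.
- The arm moves only by the tool drive_tool, never from a script. Its argument "plan" is a list of rows, each an object of numbers: "fingers": the finger opening in mm, from 0 to 85.4; "tx", "ty", "tz": the shift along the tool's x, y, z in mm; "rx", "ry", "rz": the turn, a rotation vector about the tool's x, y, z in rad. A call has 1 to 12 rows; each row shifts and turns the commanded pose from where the row before left it, along the tool's axes as they then stand; what a row does not reach is not made up. A row lasts 1/8 s, in which the tool goes at most 62.5 mm and 10.7 degrees, less where a joint would pass 70% of its speed; a pose out of reach is approached as far as the arm can. A call is refused whole if a number of a shift passes 62.5 or a number of a turn 0.188, either way. A call with a gripper value outside its range is refused whole. The fingers move at their own pace and stop on an object; the grip force is fixed at half the most. Time passes only in rows, so rows that do not move let the fingers close. It gives the time, the measured TCP pose, the force and the opening at its end, in the units of the state.
- sense(): the state, without advancing time (a new reading comes with each control period).
- read_camera(name): name is "scene" or "top"; returns the picture (384x512x3 uint8, red, green, blue); there is no depth.
- camera_params(name): a dict with "intrinsics" (3x3 intrinsics, pixels), "position" and "rotation" of the camera in the world. Camera axes: x right, y up, looking along -z (the intrinsics and any distortion apply to the point x, -y, -z); pixel columns grow to the right and rows downward; lengths in m; the calibration is good to about 2 mm. A picture is of the moment at which its call begins. camera_params takes no time and is no camera call.
- sign_off(): hands the job in, once; it reports no verdict.
The state is a dict: "t": time; "joints": joint angles; "qvel": joint speeds; "joint_efforts": joint torques, N m; "eef_pos": TCP position; "ee_rot": TCP orientation; "force": force on the tool from outside, world axes, zero at the start; "wrist_torque": the same for the moment, N m; "grip_width": finger opening in m.
Only numpy, scipy, OpenCV 4.12 (cv2) and the standard library are available. Lean on these libraries where they do the work, as an engineer would, in place of code of your own. Each camera call takes 0.05 s, during which the arm holds its last target.

TASK

The little wooden keepsake box has just been glued and stands between the jaws of the pump clamp: pull the sprung lock knob fully up to its stop so that it stays out, then pump the trigger against the grip until the padded jaw has pushed the box against the end jaw. Finish holding the trigger squeezed, so that the pad's spring stays pressed in by about 4 mm (10 N), and at no time by more than 7 mm, which would crush the box. Move the jaw with the trigger only, do not touch the box or jaw with the hand, and leave the other things on the table where they are.

Things in the scene. Friction and masses are not known exactly. Their poses are not given: they have to be found in the camera images.
- clamp: pump clamp, screwed to a fixed plywood board (345 x 165 x 18 mm), mounted upside down: its grip and trigger stand up. Origin at table level under the bar; x along the bar to the end jaw (inner face at x = 125 mm), y towards the lock knob, z up. From -x to +x: grip, trigger, moving jaw, box, end jaw. Pressure lasts only while the trigger is squeezed; let go, the jaw yields until 3 N remain
- grip (a point): point in the clamp's fixed upright pistol grip (dark post, 16 mm along the clamp's x, 26 mm along y, top 168 mm above the table), 150 mm above the table, on the post's middle. Squeeze from above: one finger on the back of the grip, the other on the front of the trigger's finger bar
- trigger_bar (a point): middle of the trigger's finger bar: level round bar, 14 mm diameter, 30 mm long along the clamp's y, at the top of the lever, 150 mm above the table. At rest it is 43 mm ahead (clamp +x) of the grip's middle: grip and bar measure 58 mm over their outsides, 32 mm when fully squeezed. Nothing that high stands within 25 mm of them
- trigger (a joint): lever angle: 0 released (a spring of about 2 N at the bar brings it back), 0.45 rad fully squeezed (27 mm at the bar). A pawl on 6.5 mm teeth then pushes the jaw forward about 0.57 mm per mm of bar travel, after up to 6.5 mm (jaw side) of slack; a full pump moves the jaw 8 to 15 mm. Letting the trigger back leaves the jaw there (3 N friction). Blocked while the lock knob is in
- finger_bar: the trigger's finger bar together with the lever arm (18 mm wide) below it, as one solid; same origin as the point trigger_bar
- knob_center (a point): middle of the sprung lock knob, an upright dark cylinder, 21 mm diameter, 26 mm tall, 10 mm above a grey housing block. It stands 60 mm to the clamp's +y side, 121 mm above the table when in. Grasp from above with the fingers closing along the clamp's x (60 mm free both ways); towards -y, 35 mm from the knob's side, stand grip and trigger, up to 168 mm high
- lock (a joint): lift of the lock knob: 0 in (trigger blocked), 0.024 m fully out at its stop. It is pulled straight up against a spring and a detent (about 10 N in all); let go there it settles in the detent at about 0.02 m and stays, the trigger free
- jaw: the moving jaw: grey upright plate (10 x 56 x 58 mm) with the toothed steel bar behind it. Slides along the clamp's +x; not to be pushed by hand
- pad_face (a point): middle of the pressing face (40 wide x 36 mm tall, facing clamp +x) of the dark rubber pad on the moving jaw, 46 mm above the table; the pad sits on a visible spring in front of the jaw plate, 18 mm of stem showing between pad and plate when free
- pad_spring (a joint): how far the pad is pushed back on its spring: 0 free, up to 0.017 m; 2.5 N per mm. The pressure on the box is this spring's force
- end_jaw: the fixed end jaw, a grey plate 12 x 64 x 67 mm; origin at its foot on the board, at the middle of its inner face, which looks to the clamp's -x
- keepsake: the keepsake box as a solid; origin under its centre, x along the clamp's x
- box_center (a point): centre of the wooden keepsake box, 70 mm (along the clamp's x) x 80 x 58 mm, about 0.25 kg, standing loose on the board between the jaws, 2 to 10 mm short of the end jaw; the pad is 15 to 50 mm from it at the start and pushes it against the end jaw
- glue: white glue bottle, 34 mm diameter, 105 mm tall; origin under its centre
- jar: low round cream jar with a dark screw lid, 72 mm diameter, 45 mm tall; origin under its centre
- glasses: folded-open spectacles lying on the table, 112 mm wide, 43 mm tall, ear pieces 110 mm long; origin on the table under the lenses
- tumbler: drinking glass standing on the coaster, 74 mm diameter, 95 mm tall; origin under its centre
- coaster: round wooden coaster, 100 mm diameter, 10 mm thick; origin under its centre
- clock: white bedside clock, 45 x 100 x 83 mm; origin under its centre
Not all that is in view belongs to the job. What is shaped like the keepsake but blue or green is not meant.

How it is judged:
By the outcome, as a careful person would: the job done as asked, in the order asked, and still so for the second after the job is handed in, while the arm keeps its last pose, push and grip.
It also fails if it takes over 64 s, if anything falls off the work surface, if the arm or the gripper's body presses on something with over 40 N, if the wrist force passes 120 N, or if a joint passes its speed limit or range.

## Working session

There is one attempt and no reset: what is moved stays moved. The work goes in short steps, Python scripts to look and compute and a tool call to move; the robot and the scene stay as the last step left them, time stands still between calls to the robot, and variables do not carry over. Pictures are saved under pics/ and viewed, and the job is handed in when it is done.

Besides the shell and the picture viewer there is one more tool, called after ">>>" as name([rows], argument=value, ...), one row to a line, values as JSON. drive_tool: Moves the arm, as the interface text tells. Its arguments: {"type":"object","properties":{"plan":{"type":"array"}},"required":["plan"]}

```bash
mkdir -p pics; python3 - <<'E'
from rig import *
import cv2
print(sense())
for n in("scene","top"):
    im=read_camera(n); cv2.imwrite(f"pics/{n}0.png",cv2.resize(im[:,:,::-1],(768,576),interpolation=cv2.INTER_CUBIC)); cv2.imwrite(f"pics/raw_{n}0.png",im[:,:,::-1]); print(camera_params(n))
E
```

```text
{'t': 0.0, 'joints': array([-1.28928159e+00,  2.63512894e-01, -4.89295876e-02,  1.25939359e+00,
       -9.10503860e-06,  1.41551609e+00]), 'qvel': array([ 1.40046222e-04, -1.18583199e-05,  3.37429989e-04,  6.96681655e-04,
       -5.92071360e-04, -4.96343919e-04]), 'joint_efforts': array([ 2.20986542e-03, -6.37614441e+01,  3.84576452e+01,  1.35865691e-02,
       -3.11397559e-05,  7.04432949e-06]), 'eef_pos': array([ 0.22202108, -0.47544534,  0.23083299]), 'ee_rot': array([-1.3840459 ,  0.88228529, -0.88099487]), 'force': array([-0.90880522, -0.06988337,  0.6420212 ]), 'wrist_torque': array([-0.04736043, -0.00587886,  0.05072152]), 'grip_width': 0.0856166859808916}
{'intrinsics': array([[362.13826666,   0.        , 262.16687626],
       [  0.        , 362.13826666, 197.07925871],
       [  0.        ,   0.        ,   1.        ]]), 'position': array([ 1.28918411, -0.33753418,  0.81008058]), 'rotation': array([0.76382659, 0.50196661, 1.12639049])}
{'intrinsics': array([[367.95268719,   0.        , 263.14881422],
       [  0.        , 367.95268719, 191.99318216],
       [  0.        ,   0.        ,   1.        ]]), 'position': array([ 0.42407705, -0.03390754,  1.00545174]), 'rotation': array([ 0.09091384, -0.08387688, -1.56172014])}
```

View pics/scene0.png

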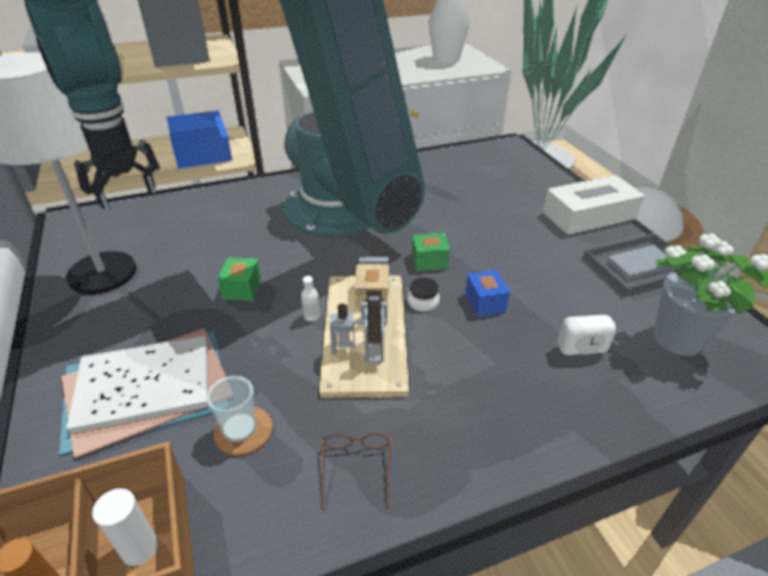

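View pics/top0.png

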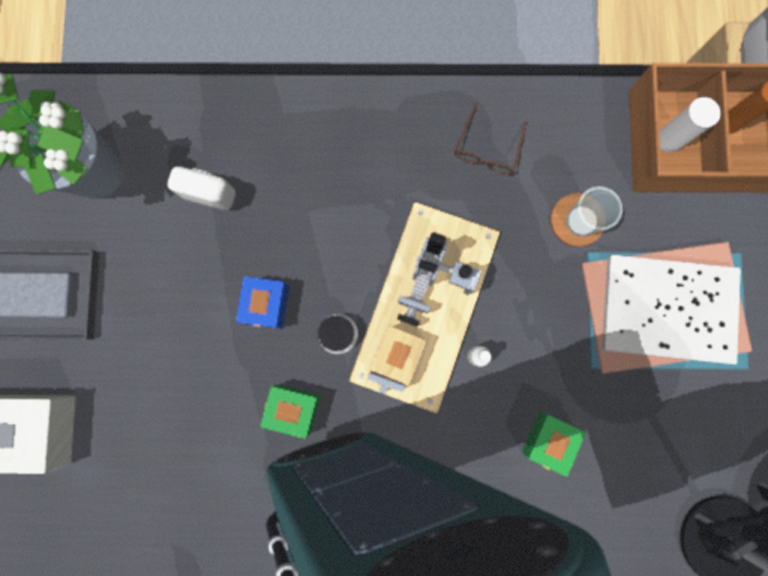

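The top view shows the board with corners near (416,203), (498,233), (437,411) and (350,381) in the 768-px picture. The grip is at (436,243), the knob at (466,271), the box at (398,355), and the end jaw at the bottom, on the robot's side. I'll zoom in next.

```bash
python3 - <<'E'
import cv2
im=cv2.imread('pics/raw_top0.png'); cv2.imwrite('pics/topz.png',cv2.resize(im[130:280,225:345],None,fx=4,fy=4,interpolation=cv2.INTER_CUBIC))
im=cv2.imread('pics/raw_scene0.png'); cv2.imwrite('pics/scz.png',cv2.resize(im[165:270,190:300],None,fx=5.5,fy=5.5,interpolation=cv2.INTER_CUBIC))
E
```

```text
(no output)
```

View pics/topz.png

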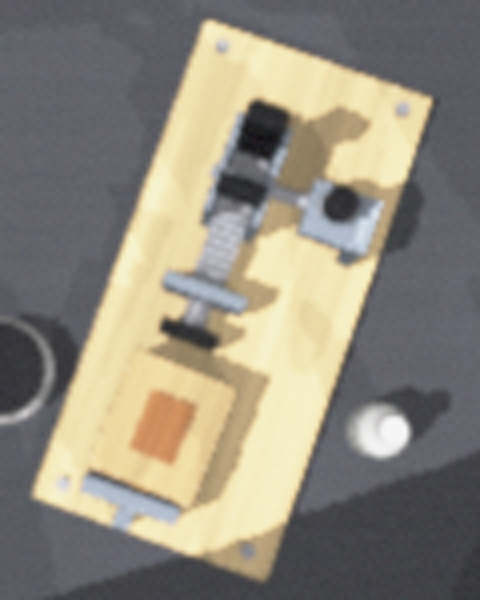

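View pics/scz.png

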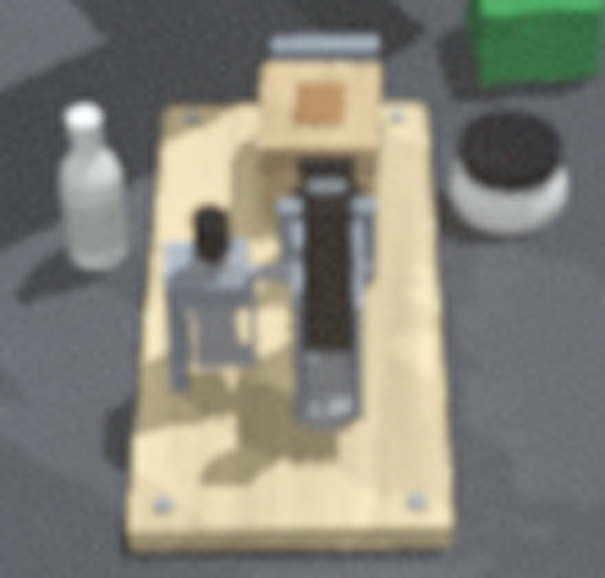

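```bash
cat > h.py <<'E'
import numpy as np, cv2
from scipy.spatial.transform import Rotation as R
P={}
def cam(n):
    if n not in P:
        from rig import camera_params
        P[n]=camera_params(n)
    return P[n]
def ray(n,u,v,z):
    c=cam(n);K=c['intrinsics'];d=np.array([(u-K[0,2])/K[0,0],-(v-K[1,2])/K[1,1],-1.])
    d=R.from_rotvec(c['rotation']).apply(d);p=c['position'];return p+d*(z-p[2])/d[2]
def proj(n,X):
    c=cam(n);K=c['intrinsics'];q=R.from_rotvec(c['rotation']).inv().apply(np.atleast_2d(X)-c['position'])
    return np.c_[K[0,2]+K[0,0]*q[:,0]/-q[:,2],K[1,2]-K[1,1]*q[:,1]/-q[:,2]]
E
python3 - <<'E'
from h import *
tz=lambda u,v,z:ray('top',(u+.5)/4-.5+225,(v+.5)/4-.5+130,z)
sz=lambda u,v,z:ray('scene',(u+.5)/5.5-.5+190,(v+.5)/5.5-.5+165,z)
c=[tz(*p,.018) for p in((207,18),(435,97),(268,582),(35,497))]
print(np.round(c,4)); print([round(np.linalg.norm(c[i]-c[(i+1)%4]),4) for i in range(4)])
ax=(c[2]-c[1])+(c[3]-c[0]);yaw=np.arctan2(ax[1],ax[0]);print('yaw',yaw)
d=c[1]-c[0];print('yaw2',np.arctan2(d[1],d[0])-np.pi/2)
X=np.array([np.cos(yaw),np.sin(yaw),0]);Y=np.array([-X[1],X[0],0])
k=tz(342,203,.134);g=tz(265,127,.168);t=tz(242,187,.155);ks=sz(210,215,.134)
ej=tz(132,494,.085);bx=tz(163,425,.076)
for n,p in dict(k=k,g=g,t=t,ks=ks,ej=ej,bx=bx,boardc=sum(c)/4).items(): print(n,p.round(4),'along',((p-k)@X).round(4),((p-k)@Y).round(4))
E
```

```text
[[ 0.6948 -0.0642  0.018 ]
 [ 0.6406 -0.22    0.018 ]
 [ 0.3148 -0.1057  0.018 ]
 [ 0.3689  0.0486  0.018 ]]
[np.float64(0.1649), np.float64(0.3452), np.float64(0.1635), np.float64(0.3449)]
yaw 2.80625918485585
yaw2 -3.4765662889986286
k [ 0.5503 -0.1417  0.134 ] along 0.0 0.0
g [ 0.5894 -0.0933  0.168 ] along -0.021 -0.0585
t [ 0.5563 -0.0808  0.155 ] along 0.0144 -0.0595
ks [ 0.5513 -0.1409  0.134 ] along -0.0007 -0.0011
ej [ 0.3749 -0.0169  0.085 ] along 0.2067 -0.0602
bx [ 0.4173 -0.0358  0.076 ] along 0.1604 -0.0563
boardc [ 0.5048 -0.0853  0.018 ] along 0.0615 -0.0383
```

```bash
cat >> h.py <<'E'
yaw=2.8062
X=np.array([np.cos(yaw),np.sin(yaw),0]);Y=np.array([-X[1],X[0],0]);Z=np.array([0,0,1.])
# clamp origin: end jaw inner face at 125; set below
def boxpts(o,x0,x1,y0,y1,z0,z1):
    return np.array([o+X*x+Y*y+Z*z for z in(z0,z1) for x,y in((x0,y0),(x1,y0),(x1,y1),(x0,y1))])
def draw(im,n,pts,col,off,s):
    q=(proj(n,pts)-off+.5)*s-.5
    for a in range(4):
        for i,j in((a,(a+1)%4),(a+4,(a+1)%4+4),(a,a+4)):
            cv2.line(im,tuple(np.int32(q[i]*16)),tuple(np.int32(q[j]*16)),col,1,cv2.LINE_AA,4)
E
python3 - <<'E'
from h import *
k=np.array([.5505,-.1415,0]); O=k-Y*.060   # x unknown, relative to knob x
print(O)
for n,rg,s in(('top',(225,130,345,280),4),('scene',(190,165,300,270),5.5)):
    im=cv2.imread(f'pics/raw_{n}0.png')[rg[1]:rg[3],rg[0]:rg[2]]
    im=cv2.resize(im,None,fx=s,fy=s,interpolation=cv2.INTER_CUBIC)
    d=lambda *b,col:draw(im,n,boxpts(O,*b),col,np.array(rg[:2]),s)
    d(-.0105,.0105,.0495,.0705,.108,.134,col=(0,0,255))
    gx=-.027
    d(gx-.008,gx+.008,-.013,.013,.1,.168,col=(0,255,0))
    d(gx+.036,gx+.050,-.015,.015,.143,.157,col=(255,0,0))
    d(.206,.218,-.032,.032,.018,.085,col=(255,0,255))
    cv2.imwrite(f'pics/ov_{n}.png',im)
E
```

```text
[ 0.5702484  -0.08484313  0.        ]
```

View pics/ov_top.png

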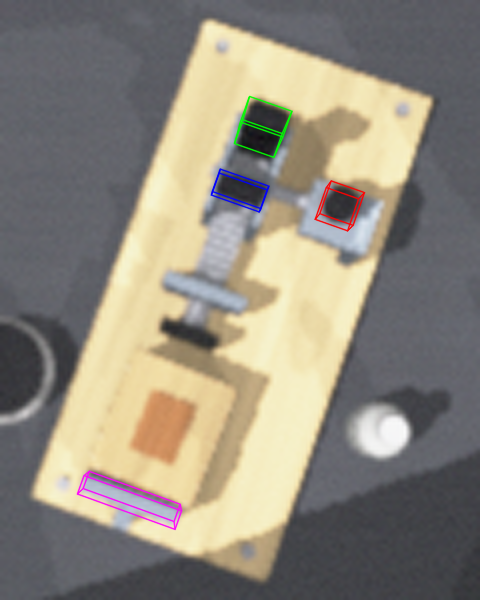

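View pics/ov_scene.png

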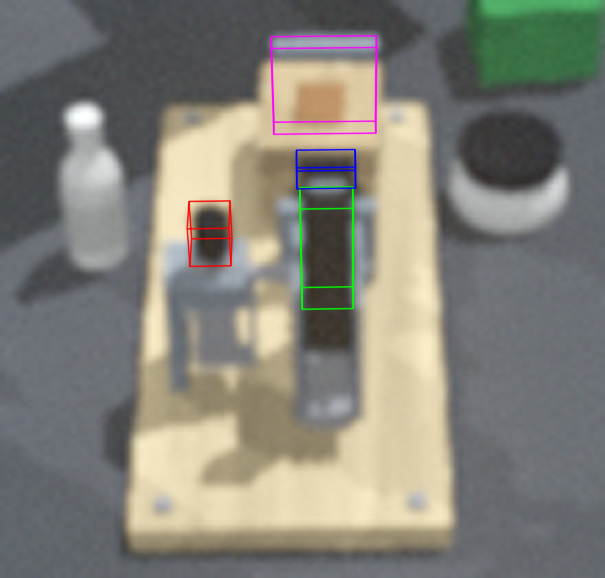

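```bash
cat >> h.py <<'E'
O=np.array([.57025,-.08484,0])+X*.081   # clamp origin
def w2c(p): d=np.asarray(p)-O; return np.array([d@X,d@Y,d[2]])
def st():
    from rig import sense
    s=sense(); M=R.from_rotvec(s['ee_rot']).as_matrix()
    print('t',round(s['t'],3),'clamp xyz mm',(w2c(s['eef_pos'])*1e3).round(1),'w',round(s['grip_width']*1e3,1),'F clampxyz',np.round([s['force']@X,s['force']@Y,s['force'][2]],1),'q',s['joints'].round(2))
    print(M.round(3).tolist()); return s,M
E
python3 - <<'E'
from h import *
s,M=st()
print('O',O)
for sg in(1,-1):
    T=np.c_[sg*X,-Z,np.cross(sg*X,-Z)]
    print(sg,'relrotvec tool',R.from_matrix(M.T@T).as_rotvec().round(3))
tgt=O-X*.081+Y*.06+Z*.20
print(tgt,(tgt-s['eef_pos'])@M*1e3)
E
```

```text
t 0.1 clamp xyz mm [119.3 483.5 230.9] w 85.5 F clampxyz [ 0.7  0.3 -0.7] q [-1.29  0.26 -0.05  1.26  0.    1.42]
[[0.423, -0.0, 0.906], [-0.906, 0.001, 0.423], [-0.001, -1.0, 0.0]]
O [ 0.49376323 -0.05817966  0.        ]
1 relrotvec tool [ 1.000e-03  2.343e+00 -1.000e-03]
-1 relrotvec tool [-0.001 -0.799 -0.001]
[ 0.5505016  -0.14149687  0.2       ] [-163.64597289   31.09670013  438.92796548]
```

>>> drive_tool([
  {"ry": -0.16, "fingers": 85},
  {"ry": -0.16},
  {"ry": -0.16},
  {"ry": -0.16},
  {"ry": -0.159},
  {"tx": 24, "tz": 50},
  {"tx": 24, "tz": 50},
  {"tx": 24, "tz": 50},
  {"tx": 24, "tz": 50},
  {"tx": 24, "tz": 50},
  {"tx": 24, "tz": 50},
  {"tx": 24, "tz": 50},
])

```text
invalid input
```

```bash
python3 -c "from h import *;st()"
```

```text
t 0.1 clamp xyz mm [119.3 483.5 230.9] w 85.5 F clampxyz [ 0.7  0.3 -0.7] q [-1.29  0.26 -0.05  1.26  0.    1.42]
[[0.423, -0.0, 0.906], [-0.906, 0.001, 0.423], [-0.001, -1.0, 0.0]]
```

Probably every row needs all of its keys.

>>> drive_tool([
  {"fingers": 85, "tx": 0, "ty": 0, "tz": 0, "rx": 0, "ry": -0.16, "rz": 0},
  {"fingers": 85, "tx": 0, "ty": 0, "tz": 0, "rx": 0, "ry": -0.16, "rz": 0},
  {"fingers": 85, "tx": 0, "ty": 0, "tz": 0, "rx": 0, "ry": -0.16, "rz": 0},
  {"fingers": 85, "tx": 0, "ty": 0, "tz": 0, "rx": 0, "ry": -0.16, "rz": 0},
  {"fingers": 85, "tx": 0, "ty": 0, "tz": 0, "rx": 0, "ry": -0.159, "rz": 0},
  {"fingers": 85, "tx": 24, "ty": 0, "tz": 50, "rx": 0, "ry": 0, "rz": 0},
  {"fingers": 85, "tx": 24, "ty": 0, "tz": 50, "rx": 0, "ry": 0, "rz": 0},
  {"fingers": 85, "tx": 24, "ty": 0, "tz": 50, "rx": 0, "ry": 0, "rz": 0},
  {"fingers": 85, "tx": 24, "ty": 0, "tz": 50, "rx": 0, "ry": 0, "rz": 0},
  {"fingers": 85, "tx": 24, "ty": 0, "tz": 50, "rx": 0, "ry": 0, "rz": 0},
  {"fingers": 85, "tx": 24, "ty": 0, "tz": 50, "rx": 0, "ry": 0, "rz": 0},
  {"fingers": 85, "tx": 24, "ty": 0, "tz": 50, "rx": 0, "ry": 0, "rz": 0},
])

```text
t: 1.6
eef_pos: [0.4968, -0.1988, 0.2311]
ee_rot: [-1.555, 0.263, -0.263]
force: [0.6, -1.6, 0.7]
grip_width: 0.0849
```

```bash
python3 -c "from h import *;st()"
```

```text
t 1.6 clamp xyz mm [-49.2 131.8 231.1] w 84.9 F clampxyz [-1.1  1.4  0.7] q [-0.53  0.28 -0.02  1.27 -0.    1.37]
[[0.944, -0.0, 0.329], [-0.329, 0.0, 0.944], [-0.0, -1.0, -0.0]]
```

>>> drive_tool([
  {"fingers": 50, "tx": 16, "ty": 0, "tz": 36, "rx": 0, "ry": 0, "rz": 0},
  {"fingers": 50, "tx": 16, "ty": 0, "tz": 36, "rx": 0, "ry": 0, "rz": 0},
  {"fingers": 50, "tx": 0, "ty": 0, "tz": 0, "rx": 0, "ry": 0, "rz": 0},
  {"fingers": 50, "tx": 0, "ty": 0, "tz": 0, "rx": 0, "ry": 0, "rz": 0},
  {"fingers": 50, "tx": 0, "ty": 0, "tz": 0, "rx": 0, "ry": 0, "rz": 0},
])

```text
t: 2.22
eef_pos: [0.5491, -0.1436, 0.2313]
ee_rot: [-1.555, 0.264, -0.264]
force: [0.1, -1.0, 0.0]
grip_width: 0.0501
```

```bash
python3 - <<'E'
from h import *
from rig import *
st()
for n,rg,s in(('top',(205,90,345,240),4),('scene',(180,95,300,245),4)):
    im=read_camera(n)[:,:,::-1]; cv2.imwrite(f'pics/raw_{n}1.png',im)
    cv2.imwrite(f'pics/{n}1.png',cv2.resize(im[rg[1]:rg[3],rg[0]:rg[2]],None,fx=s,fy=s,interpolation=cv2.INTER_CUBIC))
E
```

```text
t 2.225 clamp xyz mm [-80.4  62.4 231.3] w 50.1 F clampxyz [-0.5  0.9  0. ] q [-0.4   0.34  0.06  1.29 -0.    1.51]
[[0.944, -0.0, 0.33], [-0.33, -0.0, 0.944], [-0.0, -1.0, -0.0]]
```

View pics/scene1.png

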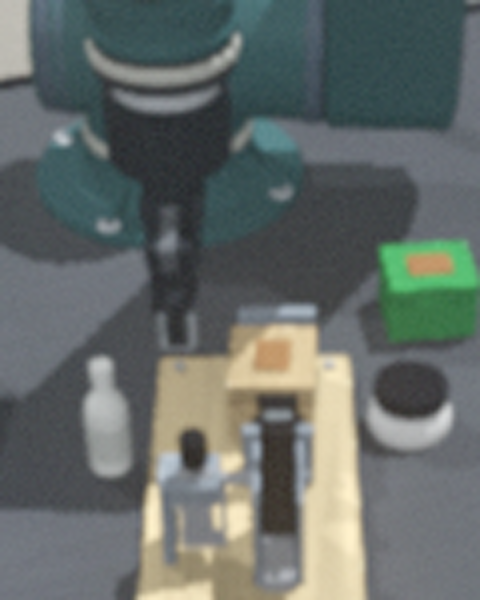

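View pics/top1.png

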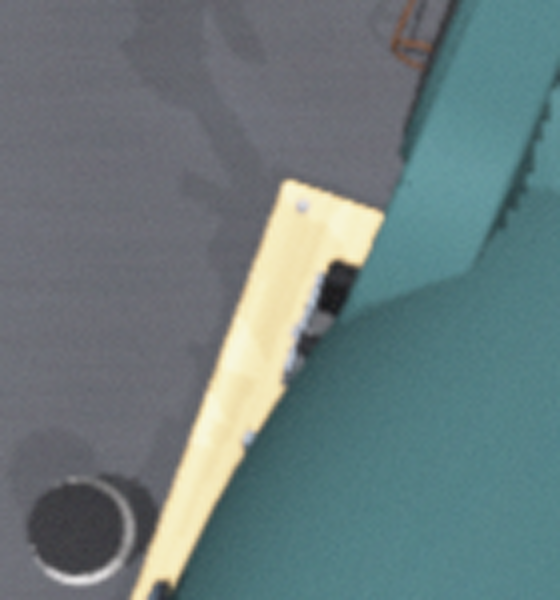

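The scene view shows the gripper above and behind the knob line, with everything else undisturbed. The arm hides most of the clamp from the top camera. I'll descend in two steps.

>>> drive_tool([
  {"fingers": 50, "tx": 0.6, "ty": 30, "tz": 2.4, "rx": 0, "ry": 0, "rz": 0},
  {"fingers": 50, "tx": 0, "ty": 30, "tz": 0, "rx": 0, "ry": 0, "rz": 0},
  {"fingers": 50, "tx": 0, "ty": 20, "tz": 0, "rx": 0, "ry": 0, "rz": 0},
  {"fingers": 50, "tx": 0, "ty": 0, "tz": 0, "rx": 0, "ry": 0, "rz": 0},
  {"fingers": 50, "tx": 0, "ty": 0, "tz": 0, "rx": 0, "ry": 0, "rz": 0},
])

```text
t: 2.95
eef_pos: [0.5513, -0.1413, 0.1523]
ee_rot: [-1.555, 0.262, -0.264]
force: [-0.0, -0.3, 0.5]
grip_width: 0.0497
```

```bash
python3 - <<'E'
from h import *
from rig import *
st()
for n,rg,s in(('scene',(180,145,300,265),5),):
    im=read_camera(n)[:,:,::-1]; cv2.imwrite(f'pics/raw_{n}2.png',im)
    cv2.imwrite(f'pics/{n}2.png',cv2.resize(im[rg[1]:rg[3],rg[0]:rg[2]],None,fx=s,fy=s,interpolation=cv2.INTER_CUBIC))
E
```

```text
t 2.95 clamp xyz mm [-81.7  59.5 152.3] w 49.7 F clampxyz [-0.1  0.2  0.5] q [-0.39  0.37 -0.1   1.09  0.    1.51]
[[0.944, 0.001, 0.329], [-0.329, -0.0, 0.944], [0.001, -1.0, -0.0]]
```

View pics/scene2.png

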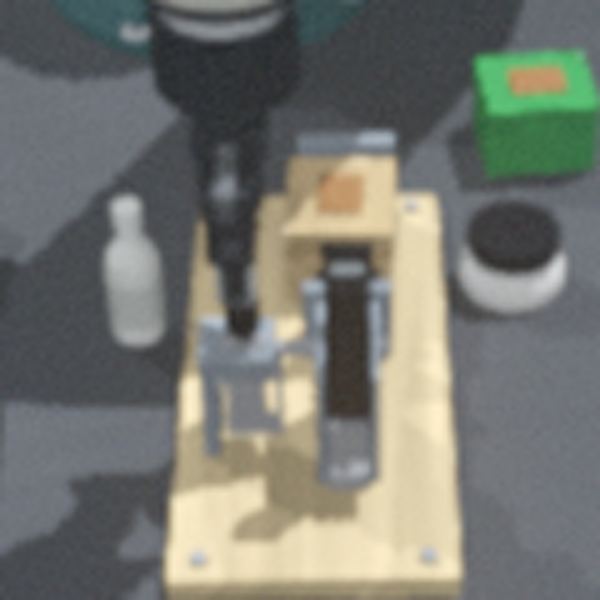

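The fingers straddle the knob line at about (240,320), so I'll descend to TCP z of about 104 mm and close.

>>> drive_tool([
  {"fingers": 50, "tx": -0.5, "ty": 16, "tz": 0, "rx": 0, "ry": 0, "rz": 0},
  {"fingers": 50, "tx": 0, "ty": 16, "tz": 0, "rx": 0, "ry": 0, "rz": 0},
  {"fingers": 50, "tx": 0, "ty": 16, "tz": 0, "rx": 0, "ry": 0, "rz": 0},
  {"fingers": 50, "tx": 0, "ty": 0, "tz": 0, "rx": 0, "ry": 0, "rz": 0},
  {"fingers": 10, "tx": 0, "ty": 0, "tz": 0, "rx": 0, "ry": 0, "rz": 0},
  {"fingers": 10, "tx": 0, "ty": 0, "tz": 0, "rx": 0, "ry": 0, "rz": 0},
  {"fingers": 10, "tx": 0, "ty": 0, "tz": 0, "rx": 0, "ry": 0, "rz": 0},
  {"fingers": 10, "tx": 0, "ty": 0, "tz": 0, "rx": 0, "ry": 0, "rz": 0},
])

```text
t: 4.0
eef_pos: [0.5514, -0.141, 0.1044]
ee_rot: [-1.555, 0.261, -0.265]
force: [1.6, -0.4, 6.6]
grip_width: 0.0192
```

```bash
python3 -c "from h import *;st()"
```

```text
t 4.0 clamp xyz mm [-81.7  59.3 104.4] w 19.2 F clampxyz [-1.6 -0.1  6.6] q [-0.39  0.4  -0.19  0.97 -0.    1.51]
[[0.944, 0.002, 0.329], [-0.329, -0.001, 0.944], [0.002, -1.0, -0.0]]
```

>>> drive_tool([
  {"fingers": 10, "tx": 0, "ty": -4, "tz": 0, "rx": 0, "ry": 0, "rz": 0},
  {"fingers": 10, "tx": 0, "ty": -4, "tz": 0, "rx": 0, "ry": 0, "rz": 0},
  {"fingers": 10, "tx": 0, "ty": -4, "tz": 0, "rx": 0, "ry": 0, "rz": 0},
  {"fingers": 10, "tx": 0, "ty": -4, "tz": 0, "rx": 0, "ry": 0, "rz": 0},
  {"fingers": 10, "tx": 0, "ty": -4, "tz": 0, "rx": 0, "ry": 0, "rz": 0},
])

```text
t: 4.62
eef_pos: [0.5513, -0.141, 0.1239]
ee_rot: [-1.555, 0.262, -0.264]
force: [4.7, -1.8, -0.2]
grip_width: 0.019
```

>>> drive_tool([
  {"fingers": 10, "tx": 0, "ty": -2, "tz": 0, "rx": 0, "ry": 0, "rz": 0},
  {"fingers": 10, "tx": 0, "ty": -1, "tz": 0, "rx": 0, "ry": 0, "rz": 0},
  {"fingers": 10, "tx": 0, "ty": 0, "tz": 0, "rx": 0, "ry": 0, "rz": 0},
])

```text
t: 5.0
eef_pos: [0.5513, -0.141, 0.1267]
ee_rot: [-1.555, 0.262, -0.264]
force: [5.3, -1.7, -1.9]
grip_width: 0.0193
```

>>> drive_tool([
  {"fingers": 10, "tx": 0, "ty": -1, "tz": 0, "rx": 0, "ry": 0, "rz": 0},
  {"fingers": 10, "tx": 0, "ty": 0, "tz": 0, "rx": 0, "ry": 0, "rz": 0},
])

```text
t: 5.25
eef_pos: [0.5513, -0.141, 0.1277]
ee_rot: [-1.555, 0.262, -0.264]
force: [6.3, -2.3, -1.6]
grip_width: 0.0192
```

>>> drive_tool([
  {"fingers": 10, "tx": 0, "ty": -1, "tz": 0, "rx": 0, "ry": 0, "rz": 0},
  {"fingers": 10, "tx": 0, "ty": 0, "tz": 0, "rx": 0, "ry": 0, "rz": 0},
])

```text
t: 5.5
eef_pos: [0.5513, -0.1409, 0.1286]
ee_rot: [-1.555, 0.262, -0.264]
force: [6.4, -2.5, -2.5]
grip_width: 0.0195
```

>>> drive_tool([
  {"fingers": 10, "tx": 0, "ty": -1, "tz": 0, "rx": 0, "ry": 0, "rz": 0},
  {"fingers": 10, "tx": 0, "ty": 0, "tz": 0, "rx": 0, "ry": 0, "rz": 0},
])

```text
t: 5.75
eef_pos: [0.5513, -0.141, 0.1289]
ee_rot: [-1.555, 0.262, -0.263]
force: [9.0, -2.9, -12.4]
grip_width: 0.0192
```

```bash
python3 - <<'E'
from h import *
from rig import *
st()
for n,rg,s in(('scene',(180,145,300,265),5),):
    im=read_camera(n)[:,:,::-1]; cv2.imwrite(f'pics/raw_{n}3.png',im)
    cv2.imwrite(f'pics/{n}3.png',cv2.resize(im[rg[1]:rg[3],rg[0]:rg[2]],None,fx=s,fy=s,interpolation=cv2.INTER_CUBIC))
E
```

```text
t 5.75 clamp xyz mm [-81.5  59.3 128.9] w 19.2 F clampxyz [ -9.4  -0.2 -12.4] q [-0.39  0.39 -0.15  1.04  0.    1.51]
[[0.944, 0.001, 0.329], [-0.329, -0.0, 0.944], [0.001, -1.0, 0.0]]
```

View pics/scene3.png

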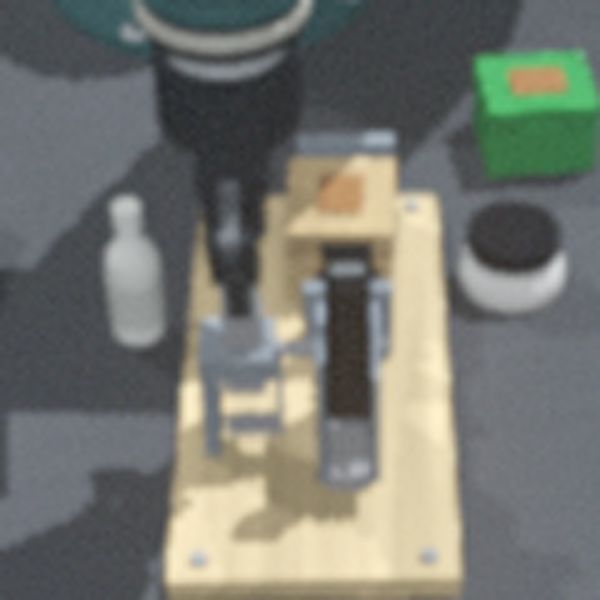

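At a rise of 24.5 mm the motion stopped and the force jumped, which looks like the stop. One more millimetre should confirm it. The picture shows the grey plunger out below the fingers at (245,330).

>>> drive_tool([
  {"fingers": 10, "tx": 0, "ty": -1, "tz": 0, "rx": 0, "ry": 0, "rz": 0},
  {"fingers": 10, "tx": 0, "ty": 0, "tz": 0, "rx": 0, "ry": 0, "rz": 0},
])

```text
t: 6.05
eef_pos: [0.5512, -0.1409, 0.1292]
ee_rot: [-1.555, 0.263, -0.263]
force: [13.2, -3.7, -23.4]
grip_width: 0.0191
```

The stop is confirmed. I'll ease off, let go and rise.

>>> drive_tool([
  {"fingers": 10, "tx": 0, "ty": 2, "tz": 0, "rx": 0, "ry": 0, "rz": 0},
  {"fingers": 50, "tx": 0, "ty": 0, "tz": 0, "rx": 0, "ry": 0, "rz": 0},
  {"fingers": 50, "tx": 0, "ty": 0, "tz": 0, "rx": 0, "ry": 0, "rz": 0},
  {"fingers": 50, "tx": 0, "ty": 0, "tz": 0, "rx": 0, "ry": 0, "rz": 0},
  {"fingers": 50, "tx": 0, "ty": -30, "tz": 0, "rx": 0, "ry": 0, "rz": 0},
  {"fingers": 78, "tx": 0, "ty": -30, "tz": 0, "rx": 0, "ry": 0, "rz": 0},
  {"fingers": 78, "tx": 0, "ty": -20, "tz": 0, "rx": 0, "ry": 0, "rz": 0},
  {"fingers": 78, "tx": 0, "ty": 0, "tz": 0, "rx": 0, "ry": 0, "rz": 0},
])

```text
t: 7.05
eef_pos: [0.5511, -0.1409, 0.2094]
ee_rot: [-1.555, 0.261, -0.265]
force: [0.1, -0.2, 0.2]
grip_width: 0.0779
```

```bash
python3 - <<'E'
from h import *
from rig import *
st()
for n,rg,s in(('scene',(180,145,300,265),5),):
    im=read_camera(n)[:,:,::-1]; cv2.imwrite(f'pics/raw_{n}4.png',im)
    cv2.imwrite(f'pics/{n}4.png',cv2.resize(im[rg[1]:rg[3],rg[0]:rg[2]],None,fx=s,fy=s,interpolation=cv2.INTER_CUBIC))
E
```

```text
t 7.05 clamp xyz mm [-81.4  59.2 209.4] w 77.9 F clampxyz [-0.2  0.2  0.2] q [-0.39  0.34  0.01  1.24 -0.    1.51]
[[0.944, 0.002, 0.329], [-0.329, -0.001, 0.944], [0.002, -1.0, -0.0]]
```

View pics/scene4.png

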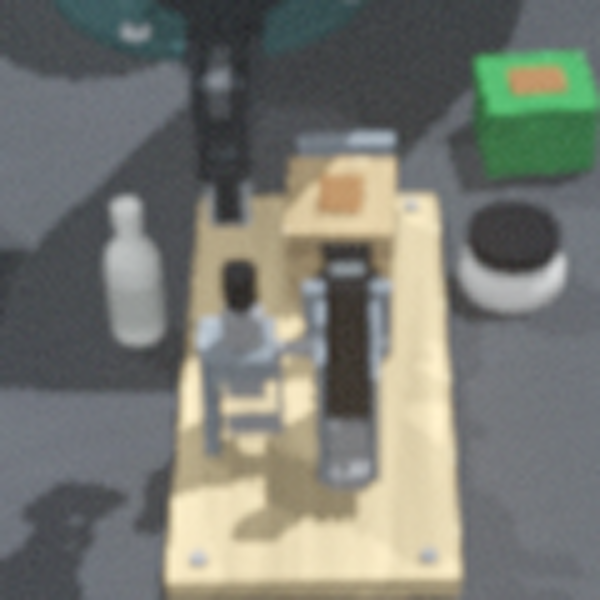

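The knob has stayed out, standing tall on its bright plunger at (240,290). I'll measure the pad and box gaps from the first top image, which takes no robot time.

```bash
python3 - <<'E'
from h import *
tz=lambda u,v,z:w2c(ray('top',(u+.5)/4-.5+225,(v+.5)/4-.5+130,z))*1e3
print('pad top front edge',tz(187,341,.064),'pad top centre',tz(190,328,.064))
print('plate top',tz(205,289,.076))
im=cv2.imread('pics/raw_top0.png'); s=8; rg=(255,190,300,265)
im=cv2.resize(im[rg[1]:rg[3],rg[0]:rg[2]],None,fx=s,fy=s,interpolation=cv2.INTER_CUBIC)
d=lambda *b,col:draw(im,'top',boxpts(O,*b),col,np.array(rg[:2]),s)
bc=.083; 
d(bc-.035,bc+.035,-.04,.04,.018,.076,col=(0,255,0))
pf=.022
d(pf-.008,pf,-.02,.02,.028,.064,col=(0,0,255))
d(pf-.008-.018-.010,pf-.008-.018,-.028,.028,.018,.076,col=(255,0,0))
d(.125,.137,-.032,.032,.018,.085,col=(255,0,255))
cv2.imwrite('pics/pad.png',im)
E
```

```text
pad top front edge [24.26059168  0.59581474 64.        ] pad top centre [15.78157135 -0.37178754 64.        ]
plate top [-9.96656738  0.33560684 76.        ]
```

View pics/pad.png

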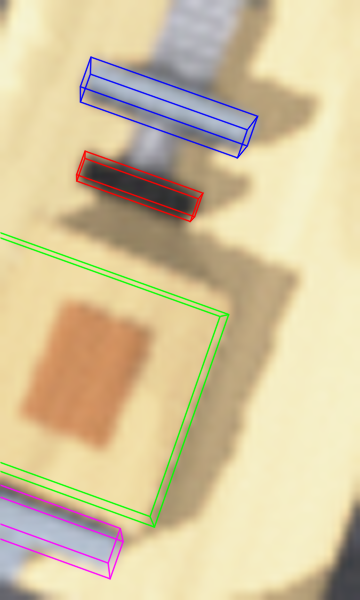

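>>> drive_tool([
  {"fingers": 78, "tx": 2.8, "ty": 0, "tz": 30, "rx": 0, "ry": 0, "rz": 0},
  {"fingers": 78, "tx": 2.8, "ty": 0, "tz": 29, "rx": 0, "ry": 0, "rz": 0},
  {"fingers": 78, "tx": 0, "ty": 0, "tz": 0, "rx": 0, "ry": 0, "rz": 0},
  {"fingers": 78, "tx": 0, "ty": 0, "tz": 0, "rx": 0, "ry": 0, "rz": 0},
])

```text
t: 7.6
eef_pos: [0.5748, -0.087, 0.2075]
ee_rot: [-1.555, 0.264, -0.262]
force: [0.7, -0.2, -0.2]
grip_width: 0.0779
```

```bash
python3 -c "from h import *;st()"
```

```text
t 7.6 clamp xyz mm [-86.    0.5 207.5] w 77.9 F clampxyz [-0.8 -0.  -0.2] q [-0.29  0.37  0.04  1.25 -0.    1.62]
[[0.944, -0.001, 0.329], [-0.329, 0.0, 0.944], [-0.001, -1.0, -0.0]]
```

The overlay puts the pad face at x≈22 mm and the box front at ≈48 mm, 7 mm short of the end jaw. The jaw therefore has to travel about 33 mm to firm contact and about 37 mm in all. I'll now descend around the grip and bar.

>>> drive_tool([
  {"fingers": 78, "tx": 0.6, "ty": 20, "tz": 0.5, "rx": 0, "ry": 0, "rz": 0},
  {"fingers": 78, "tx": 0, "ty": 20, "tz": 0, "rx": 0, "ry": 0, "rz": 0},
  {"fingers": 78, "tx": 0, "ty": 20, "tz": 0, "rx": 0, "ry": 0, "rz": 0},
  {"fingers": 78, "tx": 0, "ty": 18, "tz": 0, "rx": 0, "ry": 0, "rz": 0},
  {"fingers": 78, "tx": 0, "ty": 0, "tz": 0, "rx": 0, "ry": 0, "rz": 0},
  {"fingers": 78, "tx": 0, "ty": 0, "tz": 0, "rx": 0, "ry": 0, "rz": 0},
])

```text
t: 8.35
eef_pos: [0.5761, -0.087, 0.1309]
ee_rot: [-1.555, 0.263, -0.264]
force: [0.1, 0.7, 0.9]
grip_width: 0.0781
```

```bash
python3 - <<'E'
from h import *
from rig import *
st()
for n,rg,s in(('scene',(190,125,310,245),5),('top',(215,110,345,260),4)):
    im=read_camera(n)[:,:,::-1]; cv2.imwrite(f'pics/raw_{n}5.png',im)
    cv2.imwrite(f'pics/{n}5.png',cv2.resize(im[rg[1]:rg[3],rg[0]:rg[2]],None,fx=s,fy=s,interpolation=cv2.INTER_CUBIC))
E
```

```text
t 8.35 clamp xyz mm [-8.720e+01  1.000e-01  1.309e+02] w 78.1 F clampxyz [ 0.2 -0.7  0.9] q [-0.29  0.41 -0.11  1.06 -0.    1.62]
[[0.944, 0.0, 0.329], [-0.329, -0.0, 0.944], [0.001, -1.0, -0.0]]
```

View pics/scene5.png

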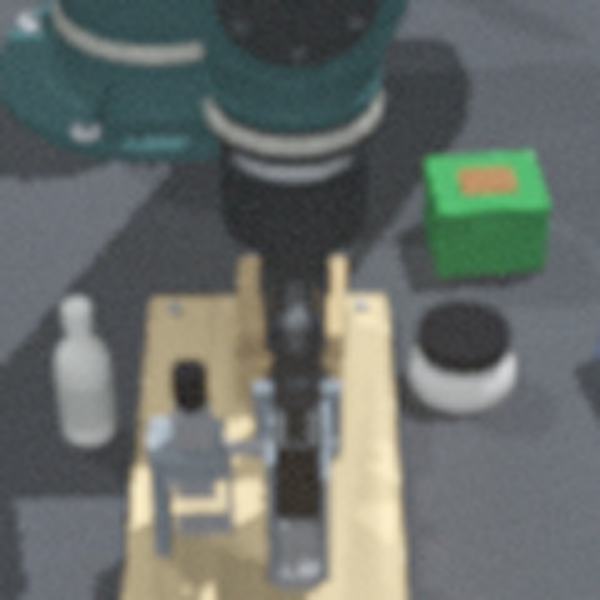

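View pics/top5.png

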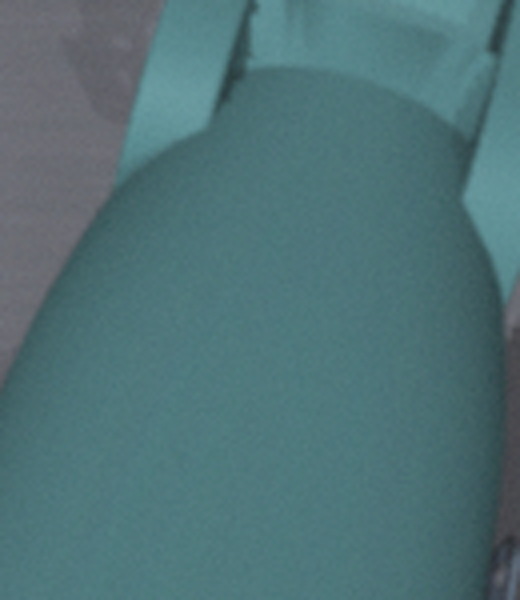

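The scene view shows the fingers straddling the grip and bar at about (300,420) with no contact, and the top camera is blocked. I'll pump with the back finger about 3 mm clear of the grip, so the wrist force reads the bar force directly.

>>> drive_tool([
  {"fingers": 64, "tx": 0, "ty": 4, "tz": 0, "rx": 0, "ry": 0, "rz": 0},
  {"fingers": 64, "tx": 0, "ty": 0, "tz": 0, "rx": 0, "ry": 0, "rz": 0},
  {"fingers": 64, "tx": 0, "ty": 0, "tz": 0, "rx": 0, "ry": 0, "rz": 0},
])

```text
t: 8.82
eef_pos: [0.576, -0.0865, 0.1263]
ee_rot: [-1.555, 0.263, -0.263]
force: [-0.2, -0.2, -0.4]
grip_width: 0.0638
```

>>> drive_tool([
  {"fingers": 58, "tx": 3, "ty": 0, "tz": 0, "rx": 0, "ry": 0, "rz": 0},
  {"fingers": 52, "tx": 3, "ty": 0, "tz": 0, "rx": 0, "ry": 0, "rz": 0},
  {"fingers": 52, "tx": 0, "ty": 0, "tz": 0, "rx": 0, "ry": 0, "rz": 0},
])

```text
t: 9.2
eef_pos: [0.5817, -0.0885, 0.1262]
ee_rot: [-1.555, 0.263, -0.263]
force: [-2.4, 1.2, 1.7]
grip_width: 0.0518
```

```bash
cat >>h.py <<'E'
def pump():
    s,M=st(); c=w2c(s['eef_pos'])[0]*1e3; w=s['grip_width']*1e3
    print('front pad',round(c+w/2,1),'back pad',round(c-w/2,1),'torque clamp y',round(s['wrist_torque']@Y,2))
E
python3 -c "from h import *;pump()"
```

```text
t 9.2 clamp xyz mm [-93.   -0.3 126.2] w 51.8 F clampxyz [ 2.6 -0.3  1.7] q [-0.29  0.42 -0.1   1.05  0.    1.62]
[[0.944, -0.0, 0.329], [-0.329, 0.0, 0.944], [-0.0, -1.0, 0.0]]
front pad -67.1 back pad -118.9 torque clamp y -0.62
```

Bar force is about 2.6 N and the trigger moves, so the lock is out. I'll continue this pump.

>>> drive_tool([
  {"fingers": 46, "tx": 3, "ty": 0, "tz": 0, "rx": 0, "ry": 0, "rz": 0},
  {"fingers": 40, "tx": 3, "ty": 0, "tz": 0, "rx": 0, "ry": 0, "rz": 0},
  {"fingers": 40, "tx": 0, "ty": 0, "tz": 0, "rx": 0, "ry": 0, "rz": 0},
])

```text
t: 9.57
eef_pos: [0.5876, -0.0906, 0.1262]
ee_rot: [-1.555, 0.263, -0.263]
force: [-2.7, 1.3, 2.6]
grip_width: 0.0399
```

>>> drive_tool([
  {"fingers": 37, "tx": 1.5, "ty": 0, "tz": 0, "rx": 0, "ry": 0, "rz": 0},
  {"fingers": 35, "tx": 1, "ty": 0, "tz": 0, "rx": 0, "ry": 0, "rz": 0},
  {"fingers": 35, "tx": 0, "ty": 0, "tz": 0, "rx": 0, "ry": 0, "rz": 0},
])

```text
t: 9.95
eef_pos: [0.5898, -0.0913, 0.1263]
ee_rot: [-1.555, 0.263, -0.263]
force: [-3.6, 2.0, 2.8]
grip_width: 0.035
```

```bash
python3 -c "from h import *;pump()"
```

```text
t 9.95 clamp xyz mm [-101.6   -0.3  126.3] w 35.0 F clampxyz [ 4.  -0.7  2.8] q [-0.29  0.43 -0.08  1.06 -0.    1.62]
[[0.944, 0.0, 0.329], [-0.329, -0.0, 0.944], [0.0, -1.0, -0.0]]
front pad -84.1 back pad -119.1 torque clamp y -0.7
```

>>> drive_tool([
  {"fingers": 44, "tx": -4.5, "ty": 0, "tz": 0, "rx": 0, "ry": 0, "rz": 0},
  {"fingers": 54, "tx": -5, "ty": 0, "tz": 0, "rx": 0, "ry": 0, "rz": 0},
  {"fingers": 64, "tx": -5, "ty": 0, "tz": 0, "rx": 0, "ry": 0, "rz": 0},
  {"fingers": 64, "tx": 0, "ty": 0, "tz": 0, "rx": 0, "ry": 0, "rz": 0},
  {"fingers": 64, "tx": 0, "ty": 0, "tz": 0, "rx": 0, "ry": 0, "rz": 0},
])

```text
t: 10.58
eef_pos: [0.5762, -0.0866, 0.1264]
ee_rot: [-1.555, 0.262, -0.263]
force: [0.1, -0.1, 0.9]
grip_width: 0.064
```

>>> drive_tool([
  {"fingers": 58, "tx": 3, "ty": 0, "tz": 0, "rx": 0, "ry": 0, "rz": 0},
  {"fingers": 52, "tx": 3, "ty": 0, "tz": 0, "rx": 0, "ry": 0, "rz": 0},
  {"fingers": 52, "tx": 0, "ty": 0, "tz": 0, "rx": 0, "ry": 0, "rz": 0},
])

```text
t: 10.95
eef_pos: [0.5818, -0.0885, 0.1262]
ee_rot: [-1.555, 0.263, -0.263]
force: [-3.0, 1.5, 2.6]
grip_width: 0.0522
```

>>> drive_tool([
  {"fingers": 46, "tx": 3, "ty": 0, "tz": 0, "rx": 0, "ry": 0, "rz": 0},
  {"fingers": 40, "tx": 3, "ty": 0, "tz": 0, "rx": 0, "ry": 0, "rz": 0},
  {"fingers": 40, "tx": 0, "ty": 0, "tz": 0, "rx": 0, "ry": 0, "rz": 0},
])

```text
t: 11.32
eef_pos: [0.5874, -0.0905, 0.1262]
ee_rot: [-1.555, 0.263, -0.263]
force: [-4.1, 0.2, 3.0]
grip_width: 0.0402
```

>>> drive_tool([
  {"fingers": 37, "tx": 1.5, "ty": 0, "tz": 0, "rx": 0, "ry": 0, "rz": 0},
  {"fingers": 35, "tx": 1, "ty": 0, "tz": 0, "rx": 0, "ry": 0, "rz": 0},
  {"fingers": 35, "tx": 0, "ty": 0, "tz": 0, "rx": 0, "ry": 0, "rz": 0},
])

```text
t: 11.7
eef_pos: [0.5893, -0.0912, 0.1263]
ee_rot: [-1.555, 0.263, -0.262]
force: [-7.0, 1.9, 4.5]
grip_width: 0.0352
```

```bash
python3 - <<'E'
from h import *
from rig import *
pump()
for n,rg,s in(('scene',(190,125,310,245),5),):
    im=read_camera(n)[:,:,::-1]; cv2.imwrite(f'pics/raw_{n}6.png',im)
    cv2.imwrite(f'pics/{n}6.png',cv2.resize(im[rg[1]:rg[3],rg[0]:rg[2]],None,fx=s,fy=s,interpolation=cv2.INTER_CUBIC))
E
```

```text
t 11.7 clamp xyz mm [-101.    -0.3  126.3] w 35.2 F clampxyz [7.2 0.5 4.5] q [-0.29  0.43 -0.08  1.06 -0.    1.62]
[[0.944, -0.001, 0.329], [-0.329, 0.0, 0.944], [-0.001, -1.0, -0.0]]
front pad -83.5 back pad -118.6 torque clamp y -1.37
```

View pics/scene6.png

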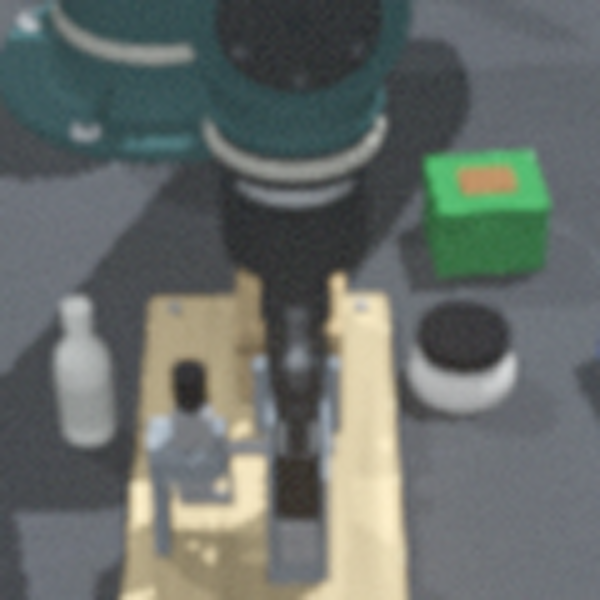

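>>> drive_tool([
  {"fingers": 35, "tx": 0, "ty": 0, "tz": 0, "rx": 0, "ry": 0, "rz": 0},
])

```text
t: 11.88
eef_pos: [0.5892, -0.0911, 0.1263]
ee_rot: [-1.555, 0.263, -0.262]
force: [-6.3, 1.9, 4.9]
grip_width: 0.035
```

```bash
python3 - <<'E'
from h import *
pump()
a=[cv2.resize(cv2.imread(f'pics/raw_scene{i}.png')[170:215,225:270],None,fx=8,fy=8,interpolation=cv2.INTER_CUBIC) for i in(5,6)]
cv2.imwrite('pics/cmp.png',np.hstack(a))
# projection of box front-top corners for candidate fronts
for f in(48,55):
  print(f,((proj('scene',[O+X*f/1e3+Y*s*.04+Z*h for s in(1,-1) for h in(.018,.076)])-[225,170]+.5)*8).round(0).tolist())
E
```

```text
t 11.875 clamp xyz mm [-101.    -0.3  126.3] w 35.0 F clampxyz [6.6 0.3 4.9] q [-0.29  0.43 -0.08  1.06  0.    1.62]
[[0.944, -0.001, 0.329], [-0.329, 0.0, 0.944], [-0.001, -1.0, -0.0]]
front pad -83.5 back pad -118.5 torque clamp y -1.36
48 [[97.0, 274.0], [92.0, 165.0], [291.0, 272.0], [293.0, 163.0]]
55 [[97.0, 263.0], [93.0, 154.0], [291.0, 261.0], [293.0, 152.0]]
```

View pics/cmp.png

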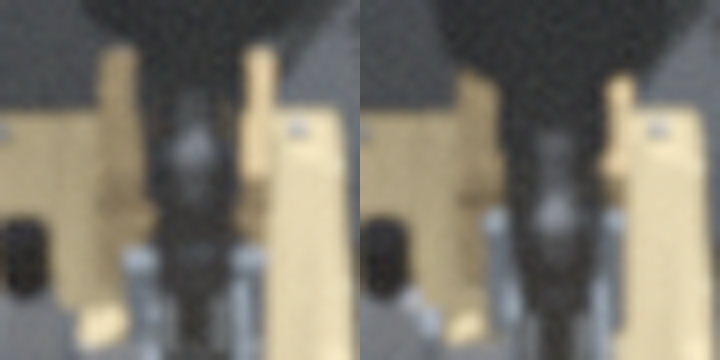

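```bash
python3 - <<'E'
from h import *
out=[]
for n,rg,s in(('top',(242,205,297,265),9),('scene',(230,165,265,200),15)):
    im=cv2.imread(f'pics/raw_{n}0.png')
    im=cv2.resize(im[rg[1]:rg[3],rg[0]:rg[2]],None,fx=s,fy=s,interpolation=cv2.INTER_CUBIC)
    d=lambda *b,col:draw(im,n,boxpts(O,*b),col,np.array(rg[:2]),s)
    bc=.083; 
    d(bc-.035,bc+.035,-.04,.04,.018,.076,col=(0,255,0))
    d(.125,.137,-.032,.032,.018,.085,col=(255,0,255))
    cv2.imwrite(f'pics/bx_{n}.png',im)
E
```

```text
(no output)
```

View pics/bx_top.png

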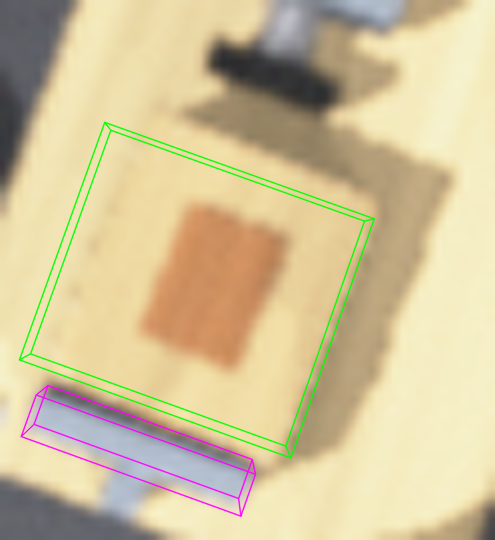

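View pics/bx_scene.png

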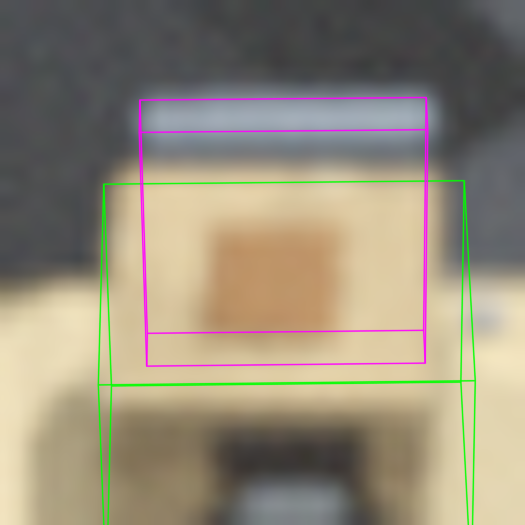

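Measured against the images, the box is about 80 mm along x and 70 mm across, so its front is near x≈38 and firm contact comes after about 23 mm. The jaw plate has moved about 24 mm. The 6.6 N bar force fits the pad being compressed about 2 mm already, and this stroke is nearly used up. I'll release, then do a slow last pump watching the force, aiming for about 9.5 N at the bar.

>>> drive_tool([
  {"fingers": 44, "tx": -4.5, "ty": 0, "tz": 0, "rx": 0, "ry": 0, "rz": 0},
  {"fingers": 54, "tx": -5, "ty": 0, "tz": 0, "rx": 0, "ry": 0, "rz": 0},
  {"fingers": 64, "tx": -5, "ty": 0, "tz": 0, "rx": 0, "ry": 0, "rz": 0},
  {"fingers": 64, "tx": 0, "ty": 0, "tz": 0, "rx": 0, "ry": 0, "rz": 0},
  {"fingers": 64, "tx": 0, "ty": 0, "tz": 0, "rx": 0, "ry": 0, "rz": 0},
])

```text
t: 12.5
eef_pos: [0.5763, -0.0866, 0.1264]
ee_rot: [-1.555, 0.262, -0.263]
force: [0.1, 0.6, 0.3]
grip_width: 0.0639
```

>>> drive_tool([
  {"fingers": 60, "tx": 2, "ty": 0, "tz": 0, "rx": 0, "ry": 0, "rz": 0},
  {"fingers": 58, "tx": 1, "ty": 0, "tz": 0, "rx": 0, "ry": 0, "rz": 0},
  {"fingers": 58, "tx": 0, "ty": 0, "tz": 0, "rx": 0, "ry": 0, "rz": 0},
])

```text
t: 12.88
eef_pos: [0.5789, -0.0875, 0.1262]
ee_rot: [-1.555, 0.263, -0.263]
force: [-2.7, 0.4, 0.4]
grip_width: 0.0575
```

```bash
python3 -c "from h import *;pump()"
```

```text
t 12.875 clamp xyz mm [-90.   -0.3 126.2] w 57.5 F clampxyz [2.6 0.5 0.4] q [-0.29  0.41 -0.11  1.05  0.    1.62]
[[0.944, -0.0, 0.329], [-0.329, 0.0, 0.944], [-0.0, -1.0, 0.0]]
front pad -61.2 back pad -118.8 torque clamp y -0.35
```

>>> drive_tool([
  {"fingers": 56, "tx": 1, "ty": 0, "tz": 0, "rx": 0, "ry": 0, "rz": 0},
  {"fingers": 56, "tx": 0, "ty": 0, "tz": 0, "rx": 0, "ry": 0, "rz": 0},
])

```text
t: 13.12
eef_pos: [0.5798, -0.0879, 0.1263]
ee_rot: [-1.555, 0.263, -0.263]
force: [-2.2, 0.9, 1.2]
grip_width: 0.056
```

```bash
python3 -c "from h import *;pump()"
```

```text
t 13.125 clamp xyz mm [-91.1  -0.3 126.3] w 56.0 F clampxyz [ 2.3 -0.1  1.2] q [-0.29  0.42 -0.11  1.05  0.    1.62]
[[0.944, 0.0, 0.329], [-0.329, 0.0, 0.944], [0.0, -1.0, 0.0]]
front pad -63.1 back pad -119.1 torque clamp y -0.3
```

>>> drive_tool([
  {"fingers": 54, "tx": 1, "ty": 0, "tz": 0, "rx": 0, "ry": 0, "rz": 0},
  {"fingers": 54, "tx": 0, "ty": 0, "tz": 0, "rx": 0, "ry": 0, "rz": 0},
])

```text
t: 13.38
eef_pos: [0.5808, -0.0882, 0.1263]
ee_rot: [-1.555, 0.263, -0.263]
force: [-1.5, -0.3, 0.9]
grip_width: 0.0541
```

```bash
python3 -c "from h import *;pump()"
```

```text
t 13.375 clamp xyz mm [-92.1  -0.3 126.3] w 54.1 F clampxyz [1.3 0.8 0.9] q [-0.29  0.42 -0.1   1.05  0.    1.62]
[[0.944, 0.0, 0.329], [-0.329, 0.0, 0.944], [0.0, -1.0, 0.0]]
front pad -65.0 back pad -119.1 torque clamp y -0.37
```

>>> drive_tool([
  {"fingers": 52, "tx": 1, "ty": 0, "tz": 0, "rx": 0, "ry": 0, "rz": 0},
  {"fingers": 52, "tx": 0, "ty": 0, "tz": 0, "rx": 0, "ry": 0, "rz": 0},
])

```text
t: 13.62
eef_pos: [0.5816, -0.0885, 0.1263]
ee_rot: [-1.555, 0.263, -0.263]
force: [-2.7, 1.3, 2.4]
grip_width: 0.052
```

```bash
python3 -c "from h import *;pump()"
```

```text
t 13.625 clamp xyz mm [-92.9  -0.3 126.3] w 52.0 F clampxyz [ 2.9 -0.4  2.4] q [-0.29  0.42 -0.1   1.05 -0.    1.62]
[[0.944, -0.0, 0.329], [-0.329, 0.0, 0.944], [-0.0, -1.0, -0.0]]
front pad -66.9 back pad -118.9 torque clamp y -0.57
```

>>> drive_tool([
  {"fingers": 50, "tx": 1, "ty": 0, "tz": 0, "rx": 0, "ry": 0, "rz": 0},
  {"fingers": 50, "tx": 0, "ty": 0, "tz": 0, "rx": 0, "ry": 0, "rz": 0},
])

```text
t: 13.88
eef_pos: [0.5821, -0.0886, 0.1263]
ee_rot: [-1.555, 0.264, -0.262]
force: [-6.2, 1.0, 5.9]
grip_width: 0.0503
```

```bash
python3 -c "from h import *;pump()"
```

```text
t 13.875 clamp xyz mm [-93.4  -0.3 126.3] w 50.3 F clampxyz [6.2 1.1 5.9] q [-0.29  0.42 -0.1   1.05  0.    1.62]
[[0.944, -0.001, 0.329], [-0.329, 0.0, 0.944], [-0.001, -1.0, 0.0]]
front pad -68.3 back pad -118.6 torque clamp y -1.27
```

>>> drive_tool([
  {"fingers": 48, "tx": 1, "ty": 0, "tz": 0, "rx": 0, "ry": 0, "rz": 0},
  {"fingers": 48, "tx": 0, "ty": 0, "tz": 0, "rx": 0, "ry": 0, "rz": 0},
])

```text
t: 14.12
eef_pos: [0.5828, -0.0889, 0.1263]
ee_rot: [-1.555, 0.264, -0.262]
force: [-7.6, 2.6, 6.1]
grip_width: 0.0482
```

```bash
python3 -c "from h import *;pump()"
```

```text
t 14.125 clamp xyz mm [-94.2  -0.3 126.3] w 48.2 F clampxyz [ 8.  -0.   6.1] q [-0.29  0.42 -0.1   1.05  0.    1.62]
[[0.944, -0.001, 0.329], [-0.329, 0.0, 0.944], [-0.001, -1.0, 0.0]]
front pad -70.1 back pad -118.3 torque clamp y -1.58
```

Force and geometry both put the pad compression at about 2.8 mm. Two more millimetres at the bar should bring it to about 4 mm.

>>> drive_tool([
  {"fingers": 46, "tx": 1, "ty": 0, "tz": 0, "rx": 0, "ry": 0, "rz": 0},
  {"fingers": 46, "tx": 0, "ty": 0, "tz": 0, "rx": 0, "ry": 0, "rz": 0},
  {"fingers": 46, "tx": 0, "ty": 0, "tz": 0, "rx": 0, "ry": 0, "rz": 0},
])

```text
t: 14.5
eef_pos: [0.5835, -0.0891, 0.1263]
ee_rot: [-1.555, 0.264, -0.261]
force: [-9.3, 2.6, 6.0]
grip_width: 0.0459
```

```bash
python3 - <<'E'
from h import *
from rig import *
pump()
im=read_camera('scene')[:,:,::-1]; cv2.imwrite('pics/raw_scene7.png',im)
a=[cv2.resize(cv2.imread(f'pics/raw_scene{i}.png')[170:220,220:270],None,fx=8,fy=8,interpolation=cv2.INTER_CUBIC) for i in(5,7)]
cv2.imwrite('pics/cmp7.png',np.hstack(a))
pump()
E
```

```text
t 14.5 clamp xyz mm [-95.   -0.3 126.3] w 45.9 F clampxyz [9.6 0.6 6. ] q [-0.29  0.42 -0.09  1.06  0.    1.62]
[[0.944, -0.002, 0.329], [-0.329, 0.001, 0.944], [-0.002, -1.0, -0.0]]
front pad -72.0 back pad -117.9 torque clamp y -1.7
t 14.55 clamp xyz mm [-95.   -0.3 126.3] w 46.0 F clampxyz [ 9.4 -0.4  6.9] q [-0.29  0.42 -0.09  1.06  0.    1.62]
[[0.944, -0.002, 0.329], [-0.329, 0.001, 0.944], [-0.002, -1.0, 0.0]]
front pad -72.0 back pad -118.0 torque clamp y -1.74
```

View pics/cmp7.png

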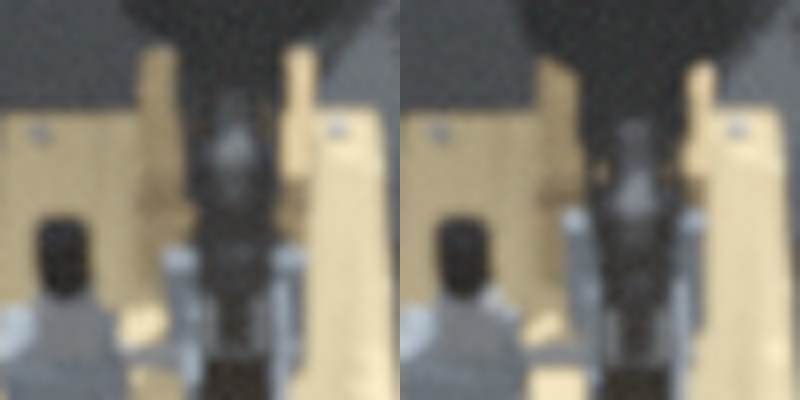

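```bash
python3 - <<'E'
from h import *
# column-averaged row profiles on right part of box (cols 258-262) and plate
for i in(0,4,5,6,7):
    im=cv2.imread(f'pics/raw_scene{i}.png').astype(float).sum(2)/3
    print(i,'boxR cols255-258 rows186-199',im[186:200,255:258].mean(1).round(0).astype(int))
    print(i,'plateR cols254-257 rows192-206',im[192:207,254:257].mean(1).round(0).astype(int))
    print(i,'boxL cols238-241 rows186-199',im[186:200,238:241].mean(1).round(0).astype(int))
for v in(176,192.2): print(v,w2c(ray('scene',248,v,.076))*1e3)
for r in(192,193,194): print(r,w2c(ray('scene',256,r,.076))[0]*1e3)
for r in(195,198,200): print(r,w2c(ray('scene',256,r,.076))[0]*1e3)
E
```

```text
0 boxR cols255-258 rows186-199 [196 196 197 198 195 179 147 127 121 119 120 128 124 117]
0 plateR cols254-257 rows192-206 [144 119 112 109 108 113 104  96 112 144 151 130 116 125 137]
0 boxL cols238-241 rows186-199 [187 189 189 190 192 176 134 116 112 111 116 122 126 126]
4 boxR cols255-258 rows186-199 [201 201 202 203 200 184 151 129 125 122 125 131 125 121]
4 plateR cols254-257 rows192-206 [148 122 115 111 112 116 106  99 115 146 156 134 118 130 142]
4 boxL cols238-241 rows186-199 [185 191 194 194 195 179 138 119 113 113 121 127 130 131]
5 boxR cols255-258 rows186-199 [182 183 183 183 182 166 138 118 116 116 122 130 124 118]
5 plateR cols254-257 rows192-206 [113  98  99 102 110 114 105  97 113 141 150 131 114 127 138]
5 boxL cols238-241 rows186-199 [129 131 130 132 131 125 120 116 112 111 117 124 126 126]
6 boxR cols255-258 rows186-199 [130 131 140 159 169 153 122 109 101 106 130 145 133 117]
6 plateR cols254-257 rows192-206 [ 96  87  80  83 103 115 107  97  98  98  97 101 110 126 137]
6 boxL cols238-241 rows186-199 [131 129 130 133 133 128 121 115 105 104 119 128 128 125]
7 boxR cols255-258 rows186-199 [134 147 164 171 171 155 121 107 103 109 133 151 141 119]
7 plateR cols254-257 rows192-206 [ 97  86  84  88 106 122 117 102  99 103 105 103 110 127 138]
7 boxL cols238-241 rows186-199 [131 129 131 131 132 130 120 115 105 107 124 133 129 124]
176 [121.67560992   1.47995908  76.        ]
192.2 [37.22306109  2.11184174 76.        ]
192 37.76553052579508
193 32.83699018963232
194 27.940519501934197
195 23.075806465515903
198 8.669153413958671
200 -0.7820350708252445
```

The force says about 4 mm, but the scene edge at row ~191.6 suggests the box has hardly moved, so the two disagree. There is plenty of time (14.5 of 64 s), so I'll release, back off, look from above, and then redo the last squeeze.

>>> drive_tool([
  {"fingers": 56, "tx": -4, "ty": 0, "tz": 0, "rx": 0, "ry": 0, "rz": 0},
  {"fingers": 66, "tx": -4.5, "ty": 0, "tz": 0, "rx": 0, "ry": 0, "rz": 0},
  {"fingers": 78, "tx": 0, "ty": 0, "tz": 0, "rx": 0, "ry": 0, "rz": 0},
  {"fingers": 78, "tx": 0, "ty": 0, "tz": 0, "rx": 0, "ry": 0, "rz": 0},
  {"fingers": 78, "tx": 0, "ty": -20, "tz": 0, "rx": 0, "ry": 0, "rz": 0},
  {"fingers": 78, "tx": 0, "ty": -30, "tz": 0, "rx": 0, "ry": 0, "rz": 0},
  {"fingers": 78, "tx": 0, "ty": -30, "tz": 0, "rx": 0, "ry": 0, "rz": 0},
  {"fingers": 78, "tx": 0, "ty": 0, "tz": 0, "rx": 0, "ry": 0, "rz": 0},
])

```text
t: 15.55
eef_pos: [0.5776, -0.087, 0.2083]
ee_rot: [-1.555, 0.26, -0.266]
force: [-0.1, 0.4, -0.9]
grip_width: 0.0779
```

>>> drive_tool([
  {"fingers": 78, "tx": -10, "ty": 0, "tz": -50, "rx": 0, "ry": 0, "rz": 0},
  {"fingers": 78, "tx": -10, "ty": 0, "tz": -50, "rx": 0, "ry": 0, "rz": 0},
  {"fingers": 78, "tx": -10, "ty": 0, "tz": -50, "rx": 0, "ry": 0, "rz": 0},
  {"fingers": 78, "tx": -10, "ty": 0, "tz": -50, "rx": 0, "ry": 0, "rz": 0},
  {"fingers": 78, "tx": -10, "ty": 0, "tz": -50, "rx": 0, "ry": 0, "rz": 0},
  {"fingers": 78, "tx": -10, "ty": 0, "tz": -50, "rx": 0, "ry": 0, "rz": 0},
  {"fingers": 78, "tx": 0, "ty": 0, "tz": 0, "rx": 0, "ry": 0, "rz": 0},
])

```text
t: 16.42
eef_pos: [0.4196, -0.3527, 0.2054]
ee_rot: [-1.554, 0.267, -0.265]
force: [0.6, 1.0, 0.4]
grip_width: 0.0784
```

```bash
python3 - <<'E'
from h import *
from rig import *
pump()
for n,rg,s in(('scene',(190,165,300,270),5.5),('top',(225,130,345,280),4)):
    im=read_camera(n)[:,:,::-1]; cv2.imwrite(f'pics/raw_{n}8.png',im)
    cv2.imwrite(f'pics/{n}8.png',cv2.resize(im[rg[1]:rg[3],rg[0]:rg[2]],None,fx=s,fy=s,interpolation=cv2.INTER_CUBIC))
E
```

```text
t 16.425 clamp xyz mm [-26.9 302.5 205.4] w 78.4 F clampxyz [-0.2 -1.1  0.4] q [-0.85  0.31 -0.05  1.21 -0.    1.06]
[[0.943, -0.001, 0.332], [-0.332, 0.0, 0.943], [-0.001, -1.0, 0.0]]
front pad 12.3 back pad -66.1 torque clamp y 0.03
```

View pics/scene8.png

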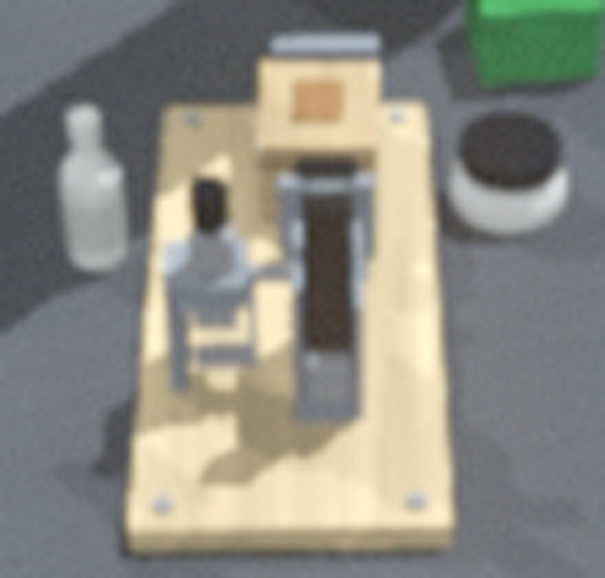

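View pics/top8.png

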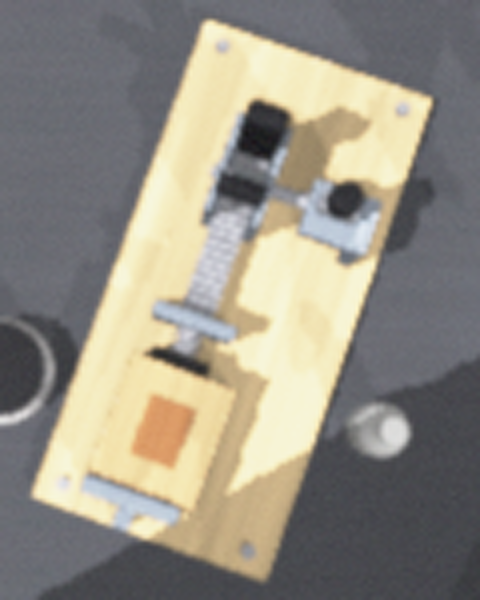

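The top view now shows the box against the end jaw: the dark gap at (130,488) is gone and the orange patch moved from about (163,425) to (163,432), roughly 4 mm. The pad rests on the box at (180,360), the knob is still out, and nothing else has moved. I'll go back for the final squeeze.

>>> drive_tool([
  {"fingers": 78, "tx": 10, "ty": 0, "tz": 50, "rx": 0, "ry": 0, "rz": 0},
  {"fingers": 78, "tx": 10, "ty": 0, "tz": 50, "rx": 0, "ry": 0, "rz": 0},
  {"fingers": 78, "tx": 10, "ty": 0, "tz": 50, "rx": 0, "ry": 0, "rz": 0},
  {"fingers": 78, "tx": 10, "ty": 0, "tz": 50, "rx": 0, "ry": 0, "rz": 0},
  {"fingers": 78, "tx": 10, "ty": 0, "tz": 50, "rx": 0, "ry": 0, "rz": 0},
  {"fingers": 78, "tx": 9, "ty": 0, "tz": 50, "rx": 0, "ry": 0, "rz": 0},
  {"fingers": 78, "tx": 0, "ty": 0, "tz": 0, "rx": 0, "ry": 0, "rz": 0},
  {"fingers": 78, "tx": 0, "ty": 0, "tz": 0, "rx": 0, "ry": 0, "rz": 0},
])

```text
t: 17.52
eef_pos: [0.5754, -0.0855, 0.206]
ee_rot: [-1.555, 0.262, -0.261]
force: [0.1, -0.0, 0.2]
grip_width: 0.0778
```

```bash
python3 -c "from h import *;pump()"
```

```text
t 17.525 clamp xyz mm [-86.   -1.1 206. ] w 77.8 F clampxyz [-0.1 -0.   0.2] q [-0.29  0.37  0.04  1.24 -0.    1.62]
[[0.945, -0.001, 0.327], [-0.327, -0.0, 0.945], [-0.0, -1.0, -0.0]]
front pad -47.1 back pad -125.0 torque clamp y 0.02
```

>>> drive_tool([
  {"fingers": 78, "tx": 1, "ty": 20, "tz": -1, "rx": 0, "ry": 0, "rz": 0},
  {"fingers": 78, "tx": 0, "ty": 30, "tz": 0, "rx": 0, "ry": 0, "rz": 0},
  {"fingers": 78, "tx": 0, "ty": 30, "tz": 0, "rx": 0, "ry": 0, "rz": 0},
  {"fingers": 64, "tx": 0, "ty": 0, "tz": 0, "rx": 0, "ry": 0, "rz": 0},
  {"fingers": 64, "tx": 0, "ty": 0, "tz": 0, "rx": 0, "ry": 0, "rz": 0},
])

```text
t: 18.15
eef_pos: [0.5764, -0.0882, 0.1275]
ee_rot: [-1.555, 0.263, -0.264]
force: [-0.1, -0.2, 1.3]
grip_width: 0.0637
```

>>> drive_tool([
  {"fingers": 60, "tx": 2, "ty": 0, "tz": 0, "rx": 0, "ry": 0, "rz": 0},
  {"fingers": 56, "tx": 2, "ty": 0, "tz": 0, "rx": 0, "ry": 0, "rz": 0},
  {"fingers": 56, "tx": 0, "ty": 0, "tz": 0, "rx": 0, "ry": 0, "rz": 0},
])

```text
t: 18.52
eef_pos: [0.5801, -0.089, 0.1266]
ee_rot: [-1.555, 0.263, -0.263]
force: [-2.8, 0.0, 0.8]
grip_width: 0.0561
```

```bash
python3 -c "from h import *;pump()"
```

```text
t 18.525 clamp xyz mm [-91.7   0.7 126.6] w 56.1 F clampxyz [2.6 0.9 0.8] q [-0.29  0.42 -0.1   1.05 -0.    1.61]
[[0.944, 0.0, 0.329], [-0.329, -0.0, 0.944], [0.0, -1.0, -0.0]]
front pad -63.7 back pad -119.7 torque clamp y -0.36
```

>>> drive_tool([
  {"fingers": 54, "tx": 1, "ty": 0, "tz": 0, "rx": 0, "ry": 0, "rz": 0},
  {"fingers": 54, "tx": 0, "ty": 0, "tz": 0, "rx": 0, "ry": 0, "rz": 0},
])

```text
t: 18.77
eef_pos: [0.5809, -0.0893, 0.1263]
ee_rot: [-1.555, 0.263, -0.263]
force: [-2.7, 1.4, 1.7]
grip_width: 0.0542
```

```bash
python3 -c "from h import *;pump()"
```

```text
t 18.775 clamp xyz mm [-92.5   0.7 126.3] w 54.2 F clampxyz [ 3.  -0.5  1.7] q [-0.29  0.42 -0.1   1.05  0.    1.61]
[[0.944, -0.0, 0.329], [-0.329, 0.0, 0.944], [-0.0, -1.0, 0.0]]
front pad -65.4 back pad -119.6 torque clamp y -0.47
```

>>> drive_tool([
  {"fingers": 52, "tx": 1, "ty": 0, "tz": 0, "rx": 0, "ry": 0, "rz": 0},
  {"fingers": 52, "tx": 0, "ty": 0, "tz": 0, "rx": 0, "ry": 0, "rz": 0},
])

```text
t: 19.02
eef_pos: [0.5816, -0.0895, 0.1263]
ee_rot: [-1.555, 0.263, -0.262]
force: [-4.1, 0.9, 3.2]
grip_width: 0.0523
```

```bash
python3 -c "from h import *;pump()"
```

```text
t 19.025 clamp xyz mm [-93.2   0.7 126.3] w 52.3 F clampxyz [4.2 0.5 3.2] q [-0.29  0.42 -0.1   1.05  0.    1.61]
[[0.944, -0.001, 0.329], [-0.329, 0.0, 0.944], [-0.001, -1.0, 0.0]]
front pad -67.1 back pad -119.4 torque clamp y -0.95
```

>>> drive_tool([
  {"fingers": 50, "tx": 1, "ty": 0, "tz": 0, "rx": 0, "ry": 0, "rz": 0},
  {"fingers": 50, "tx": 0, "ty": 0, "tz": 0, "rx": 0, "ry": 0, "rz": 0},
])

```text
t: 19.27
eef_pos: [0.5822, -0.0897, 0.1262]
ee_rot: [-1.555, 0.264, -0.262]
force: [-6.5, 2.8, 4.8]
grip_width: 0.0503
```

```bash
python3 -c "from h import *;pump()"
```

```text
t 19.275 clamp xyz mm [-93.9   0.7 126.2] w 50.3 F clampxyz [ 7.  -0.6  4.8] q [-0.29  0.42 -0.1   1.05  0.    1.61]
[[0.944, -0.001, 0.329], [-0.329, 0.0, 0.944], [-0.001, -1.0, 0.0]]
front pad -68.8 back pad -119.1 torque clamp y -1.36
```

>>> drive_tool([
  {"fingers": 48, "tx": 1, "ty": 0, "tz": 0, "rx": 0, "ry": 0, "rz": 0},
  {"fingers": 48, "tx": 0, "ty": 0, "tz": 0, "rx": 0, "ry": 0, "rz": 0},
])

```text
t: 19.52
eef_pos: [0.583, -0.09, 0.1263]
ee_rot: [-1.555, 0.264, -0.262]
force: [-7.4, 3.6, 6.0]
grip_width: 0.0478
```

```bash
python3 -c "from h import *;pump()"
```

```text
t 19.525 clamp xyz mm [-94.7   0.7 126.3] w 47.8 F clampxyz [ 8.2 -1.   6. ] q [-0.29  0.42 -0.09  1.05  0.    1.61]
[[0.944, -0.001, 0.329], [-0.329, 0.0, 0.944], [-0.001, -1.0, 0.0]]
front pad -70.8 back pad -118.6 torque clamp y -1.63
```

>>> drive_tool([
  {"fingers": 46.5, "tx": 0.8, "ty": 0, "tz": 0, "rx": 0, "ry": 0, "rz": 0},
  {"fingers": 46.5, "tx": 0, "ty": 0, "tz": 0, "rx": 0, "ry": 0, "rz": 0},
  {"fingers": 46.5, "tx": 0, "ty": 0, "tz": 0, "rx": 0, "ry": 0, "rz": 0},
  {"fingers": 46.5, "tx": 0, "ty": 0, "tz": 0, "rx": 0, "ry": 0, "rz": 0},
])

```text
t: 20.02
eef_pos: [0.5836, -0.0902, 0.1263]
ee_rot: [-1.554, 0.264, -0.262]
force: [-8.3, 2.8, 6.1]
grip_width: 0.0465
```

```bash
python3 - <<'E'
from h import *
from rig import *
pump()
im=read_camera('scene')[:,:,::-1]; cv2.imwrite('pics/raw_scene9.png',im);pump()
im=read_camera('scene')[:,:,::-1];cv2.imwrite('pics/raw_scene10.png',im);pump()
for i in(8,7,9,10):
    im=cv2.imread(f'pics/raw_scene{i}.png').astype(float).mean(2)
    print(i,im[192:207,254:257].mean(1).round(0).astype(int),im[192:207,241:243].mean(1).round(0).astype(int))
a=[cv2.resize(cv2.imread(f'pics/raw_scene{i}.png')[170:220,220:270],None,fx=8,fy=8,interpolation=cv2.INTER_CUBIC) for i in(8,9)]
cv2.imwrite('pics/cmp9.png',np.hstack(a))
E
```

```text
t 20.025 clamp xyz mm [-95.4   0.7 126.3] w 46.5 F clampxyz [8.7 0.1 6.1] q [-0.29  0.42 -0.09  1.06  0.    1.61]
[[0.944, -0.002, 0.329], [-0.329, 0.001, 0.944], [-0.002, -1.0, 0.0]]
front pad -72.1 back pad -118.6 torque clamp y -1.79
t 20.075 clamp xyz mm [-95.4   0.6 126.3] w 46.6 F clampxyz [ 8.9 -0.   6.7] q [-0.29  0.42 -0.09  1.06  0.    1.61]
[[0.944, -0.001, 0.329], [-0.329, 0.001, 0.944], [-0.002, -1.0, 0.0]]
front pad -72.1 back pad -118.7 torque clamp y -1.78
t 20.125 clamp xyz mm [-95.3   0.7 126.2] w 46.1 F clampxyz [ 8.1 -0.9  6.3] q [-0.29  0.42 -0.09  1.06  0.    1.61]
[[0.944, -0.002, 0.329], [-0.329, 0.001, 0.944], [-0.002, -1.0, 0.0]]
front pad -72.3 back pad -118.4 torque clamp y -1.76
8 [148 124 109 107 139 163 160 132 117 113 115 114 121 138 149] [143 120 112 115 149 175 174 142 124 121 123 124 126 130 133]
7 [ 97  86  84  88 106 122 117 102  99 103 105 103 110 127 138] [113 107  98 110 147 164 150 121 112 114 114 114 118 119 122]
9 [108  94  88  95 119 133 126 104  99 104 107 108 113 128 139] [106  98  91 100 135 155 147 121 112 113 114 117 115 120 122]
10 [108  95  89  93 119 135 125 103 100 104 107 105 114 128 138] [104 101  92 101 134 155 146 122 112 114 116 116 115 120 124]
```

View pics/cmp9.png

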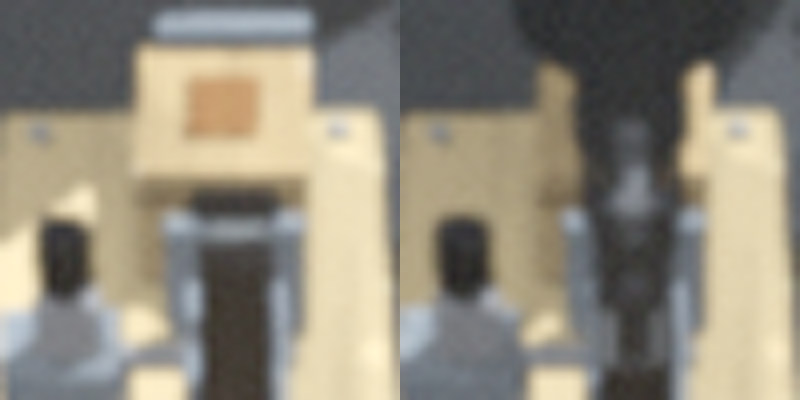

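The force (about 8.6 N at the bar), the bar travel and the plate shift since release (about 2 mm) together put the compression at about 3.3 to 3.7 mm. I'll add 1 mm at the bar.

>>> drive_tool([
  {"fingers": 45.5, "tx": 0.6, "ty": 0, "tz": 0, "rx": 0, "ry": 0, "rz": 0},
  {"fingers": 45.5, "tx": 0, "ty": 0, "tz": 0, "rx": 0, "ry": 0, "rz": 0},
  {"fingers": 45.5, "tx": 0, "ty": 0, "tz": 0, "rx": 0, "ry": 0, "rz": 0},
  {"fingers": 45.5, "tx": 0, "ty": 0, "tz": 0, "rx": 0, "ry": 0, "rz": 0},
])

```text
t: 20.62
eef_pos: [0.5841, -0.0904, 0.1263]
ee_rot: [-1.554, 0.264, -0.262]
force: [-9.7, 3.1, 7.7]
grip_width: 0.0459
```

```bash
python3 - <<'E'
from h import *
from rig import *
def prof(im):
    im=im.astype(float).mean(2); r=[]
    for a,b in((254,257),(241,243)):
        p=im[195:200,a:b].mean(1); p=p-p.min(); r.append((p*np.arange(195,200)).sum()/p.sum())
    return np.round(r,2)
print([prof(cv2.imread(f'pics/raw_scene{i}.png')) for i in(8,9,10)])
L=[]
for k in range(6):
    im=read_camera('scene')
    s=sense(); L.append([s['force']@X,s['force'][2],s['wrist_torque']@Y,s['grip_width']*1e3]); print(prof(im))
print(np.mean(L,0).round(2),np.std(L,0).round(2)); pump()
E
```

```text
[array([197.43, 197.44]), array([197.24, 197.34]), array([197.24, 197.35])]
[196.89 197.36]
[197.01 197.34]
[196.87 197.34]
[196.97 197.34]
[196.89 197.34]
[196.93 197.34]
[ 9.72  7.54 -1.95 45.6 ] [0.26 0.6  0.04 0.16]
t 20.925 clamp xyz mm [-95.9   0.7 126.3] w 45.7 F clampxyz [10.  -0.5  8.5] q [-0.29  0.42 -0.09  1.06  0.    1.61]
[[0.944, -0.002, 0.329], [-0.329, 0.001, 0.944], [-0.002, -1.0, 0.0]]
front pad -73.0 back pad -118.7 torque clamp y -1.91
```

Averaged bar force is 9.7 ± 0.3 N, which means about 4.0 mm. Bar travel gives about 4.2 mm. The pose is steady, so I'll hand in.

```bash
python3 -c "
from rig import *
print(sign_off())"
```

```text
the job is handed in; nothing more can be done
None
```

I handed the job in at about 21 s. The lock knob is out, the box is clamped against the end jaw, and the trigger is held squeezed with the pad's spring pressed in by about 4 mm. I have no direct reading of the spring. That figure is worked out from force and travel, and the end state was not seen from above.

- **Knob:** I pulled it up to its stop. It stopped after about 24.5 mm and the force rose to 23 N. It stayed out after I let go, and later pictures confirm it.
- **Pumping:** I made two full pumps and a partial third, moving the jaw with the trigger only. I then released and backed off for a clear look from above. The box was against the end jaw, with the pad resting on it and nothing else moved.
- **Final squeeze:** The bar force averaged 9.7 ± 0.3 N, which gives about 4.0 mm (10 N). Bar travel gives about 4.2 mm. The highest force at any point was about 10 N at the bar, well short of the roughly 14 N that 7 mm would need.

**Checks that failed or disagreed:**
- **Box size:** It measured about 80 mm along the clamp and 70 mm across, not 70 x 80 as stated. The pad therefore met the box sooner than I first expected.
- **Box movement:** From the side view the box's front edge seemed hardly to have moved. The view from above showed it had moved about 4 mm and closed the gap.
- **Jaw plate shift:** Measured in the side view, the two sides of the plate shifted by different amounts, so it is only a rough check of the compression.
- **Grip side:** The back finger stays about 2–3 mm clear of the grip. The arm's position holds the trigger squeezed, rather than a pinch between both fingers.

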